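# Load a leaf die into the flower-maker's screw press and nip it up

## Robot

A 7-joint arm with a two-finger parallel gripper is mounted at the origin on the work surface. World frame = base frame: x ahead of the robot, y to its left, z up, the work surface at z = 0. Lengths are in m, angles in degrees, forces in N, time in s.
With the tool pointing down it reaches from about 0.375 to 0.925 m from the base axis. Payload 3.1 kg.
Tool frame: the origin (TCP) lies midway between the tips of the shut fingers; the grasp point (between the pads) lies 19 mm behind it (arm.hold_point_z is the distance from the TCP to the grasp point, in m); z points along the fingers, y is the direction in which the jaws open and shut (so a half turn about z gives the same grasp; the last joint's range is limited). The gripper opens to 85 mm and grips with 20 to 120 N. Pads are 22 mm wide; open, the fingers measure 114 mm over their backs; the gripper's body (76 mm by 85 mm) begins 54 mm behind the grasp point. The pads swing forward as they close: fully open they stand 13 mm farther back than shut.
Start: joints at [-78.942, 21.939, 2.515, 91.553, -1.026, 66.532, -2.859], TCP at [0.186, 0.623, 0.231] pointing down, gripper open.
Joint ranges: [-149.38, 149.38], [-23.57, 123.04], [-84.95, 90], [0, 143.3], [-89.99, 269.99], [3.08, 112.72], [-163.45, 163.45]. Speed limits (degrees/s): [159.86, 159.86, 180, 180, 180, 180, 180].

## Interface

Orientations are given as a 3x3 rotation matrix whose columns are the frame's x, y, z axes.
In Python, from bench import arm gives the robot as it stands.
- The arm moves only by the tool servo_tool, never from a script. Its argument "moves" is text: rows parted by semicolons, each of 7 numbers parted by spaces: the closure, from 0 (fully open) to 1 (shut), then the shift along the tool's x, y, z each as a share of 0.6 m, from -1 to 1, then the turn, a rotation vector about the tool's x, y, z each as a share of 360 degrees, from -1 to 1. In form: gripper dx dy dz ax ay az; .... A call has 1 to 5 rows; each row shifts and turns the commanded pose from where the row before left it, along the tool's axes as they then stand; what a row does not reach is not made up. A row lasts 1/8 s, in which the tool goes at most 62.5 mm and 10.7 degrees, less where a joint would pass 70% of its speed; a pose out of reach is approached as far as the arm can. A call with a number of a shift or a turn outside -1 to 1 is refused whole. A call with a gripper value outside its range is refused whole. The fingers move at their own pace and stop on an object; "grip_force" is the grip in N (left out, the last holds). Time passes only in rows, so rows that do not move let the fingers close. It gives the time, the measured TCP pose, the force and the opening at its end, in the units of the state.
- arm.get_obs(): the state, without advancing time (a new reading comes with each control period).
- arm.snapshot(name): name is "side" or "top" or "wrist"; returns the picture (420x560x3 uint8, red, green, blue); there is no depth.
- arm.camera_model(name): a dict with "intrinsics" (3x3 intrinsics, pixels), "world_from_camera" (4x4, takes a point from camera to world coordinates); the wrist camera has in their place "mount" (4x4, takes a point from camera to tool coordinates, whose origin is the TCP and whose axes are the flange's). Camera axes: x right, y down, z forward; pixel columns grow to the right and rows downward; lengths in m; the calibration is good to about 2 mm. A picture is of the moment at which its call begins: read the wrist's pose just before it. camera_model takes no time and is no camera call.
- arm.sign_off(): hands the job in, once; it reports no verdict.
Trained networks look in the newest picture that a camera, given by its name, has taken for a name from the list of things; names that differ only in an ending like _2 or _b are one class to them, and where a whole thing is asked for, a point or a joint stands for the part that bears it (a point fixed in the world has none). Each returns a list of dicts, best first, with "score" (0 to 1); they miss things now and then, are a little off and sometimes report something else, mostly with a low value. They report only what shows in the picture. A call takes as long as a camera call. They do not tell look-alikes from the thing itself.
- arm.spot_in(camera, query): "box" ([left, top, width, height] in pixels, round what is visible of it).
- arm.silhouettes(camera, query): "region" (420x560 bool, what is visible of it) and "box" ([left, top, width, height] in pixels, round what is visible of it).
The state is a dict: "time_s": time; "q": joint angles; "qd": joint speeds; "joint_torque": joint torques, N m; "eef_pos": TCP position; "tool_rot": TCP orientation; "contact_force": force on the tool from outside, world axes, zero at the start; "moment": the same for the moment, N m; "gripper_width": finger opening in m.
Only numpy, scipy, OpenCV 4.12 (cv2) and the standard library are available. Lean on these libraries where they do the work, as an engineer would, in place of code of your own. Each camera call takes 0.05 s, during which the arm holds its last target.

## Task

Load the square aluminium leaf die into the small green screw press, its handle towards the open front: flat on the board, fully home against the back stop, squarely between the guides. Then turn the press knob clockwise until you feel the foot just touch the die, add a quarter turn more and no further, and let go. Leave the other things on the bench where they are.

Things in the scene. Friction and masses are not known exactly. Their poses are not given: they have to be found in the camera images.
- die: The square leaf die, the one to press: two closed aluminium halves, together a block 56 x 56 mm, 28 mm high, about 0.25 kg, with a wooden handle along its -x. Origin at the centre of the block's underside, z up. The round die beside it has the same handle.
- die_grip (a point): Middle of the square die's wooden handle, 95 mm from the block's centre along -x and 14 mm above the die's underside. The handle is flat-sided, 66 mm long, 20 mm wide, 22 mm high (3 to 25 mm above the underside); a 10 mm steel shank joins it to the block.
- press: Small green bench screw press, fixed, its mouth open to its own -x. Origin on the bench under the screw axis, z up. Base x -90 to +110 mm, 62 mm either side, 26 mm high, a plywood board on it. The frame's arm overhangs from x = -24 mm back to the column, underside 98 mm and top 150 mm above the bench, so the die goes in from the front.
- press_home (a point): On the screw axis, 36 mm above the bench; axes as the press. The board's flat top is 35 to 36 mm above the bench (lower onto it by feel), x -86 to +49 mm. On it two guide strips 8 mm high, 62 mm apart, flared at the front, x -45 to +30 mm, and a steel back stop. Die home: its origin here within 3 mm, handle to -x; the foot starts 2 to 12 mm above it.
- knob: Black wing knob on top of the press screw, turning about the vertical screw axis, some 200 mm above the bench. Origin on the axis, 10 mm below its top, the height to grip. The wing is an upright bar 48 mm long along the knob's x, 14 mm thick along its y, from 22 mm below the origin to 10 mm above, over a 34 mm disc. Clockwise from above (yaw falls) lowers the screw.
- knob_top (a point): Centre of the knob's top. Knob and screw go down 20 mm a turn: follow. Free, it takes 0.33 N m to turn. A sprung foot (15 N preload, then 11 N per mm) touches 0.7 to 3.7 rad from the start: the moment then steps up by some 0.05 N m and climbs about 0.1 per rad, also when held between small turns (friction leaves a steady offset). The screw stays where it is left.
- round_die: A bystander: a similar die with a round block 60 mm across, 28 mm high, and the same handle; same origin and axes as the square one. Leave it.
- tub: A bystander: open orange plastic tub, 150 mm across the rim, 95 mm high; origin at the centre of its underside.
- rose: A bystander: a dark red artificial rose head with leaves, about 70 mm across and 60 mm high; origin at its centre on the bench.
- ball_tool: A bystander: a wooden ball tool 150 mm long, 13 mm thick, lying along its x on the bench; origin at the middle of its handle, on the bench.
- cup: A bystander: white ceramic cup, 72 mm across, 85 mm high; origin at the centre of its underside.
- dish: A bystander: flat black dish, 130 mm across, 22 mm high; origin at the centre of its underside.
There are look-alikes about, which are no part of the job. Leave any red look-alike of the die alone. There is more than one size of the press; the job needs the larger.

How it is judged:
By the outcome, as a careful person would: the job done as asked, in the order asked, and still so for the second after the job is handed in, with the robot touching nothing.
It also fails if it takes over 69 s, if anything falls off the work surface, if the arm or the gripper's body presses on something with over 40 N, if the wrist force passes 120 N, or if a joint passes its speed limit or range.

## Working session

There is one attempt and no reset: what is moved stays moved. The work goes in short steps, Python scripts to look and compute and a tool call to move; the robot and the scene stay as the last step left them, time stands still between calls to the robot, and variables do not carry over. Pictures are saved under pics/ and viewed, and the job is handed in when it is done.

Besides the shell and the picture viewer there is one more tool, called after ">>>" in YAML: its name, and indented under it one key for each argument. servo_tool: Moves the arm, as the interface text tells. Its arguments: {"type":"object","properties":{"moves":{"type":"string"},"grip_force":{"type":"number"}},"required":["moves"]}

```bash
mkdir -p pics; ls; python3 - <<'E'
from bench import arm
import cv2, numpy as np
o=arm.get_obs(); print({k:np.round(v,3).tolist() for k,v in o.items()})
for n in ("side","top","wrist"):
    im=arm.snapshot(n); cv2.imwrite(f"pics/{n}0.png",cv2.cvtColor(im,cv2.COLOR_RGB2BGR))
    m=arm.camera_model(n); print(n,{k:np.round(v,4).tolist() for k,v in m.items()})
    for q in ("die","press","knob","round_die"):
        print(n,q,[(np.round(d["box"]).tolist(),round(d["score"],2)) for d in arm.spot_in(n,q)])
print(arm.hold_point_z, arm.get_obs()["time_s"])
E
```

```text
pics
{'time_s': 0.0, 'q': [-78.942, 21.992, 2.511, 91.651, -1.024, 66.532, -2.861], 'qd': [0.134, 0.063, -0.074, 0.034, 0.027, 0.036, 0.067], 'joint_torque': [0.0, -43.345, 1.025, -24.952, 0.011, 0.011, 0.0], 'eef_pos': [0.186, 0.622, 0.23], 'tool_rot': [[-0.958, 0.287, -0.001], [0.287, 0.958, -0.003], [-0.0, -0.003, -1.0]], 'contact_force': [-0.22, 0.048, 0.677], 'moment': [0.004, -0.014, -0.032], 'gripper_width': 0.085}
side {'intrinsics': [[390.0582, 0.0, 282.2483], [0.0, 390.0582, 210.1623], [0.0, 0.0, 1.0]], 'world_from_camera': [[0.8882, -0.3546, 0.2923, 0.2412], [-0.4595, -0.6869, 0.563, -0.4768], [0.0011, -0.6343, -0.7731, 0.7924], [0.0, 0.0, 0.0, 1.0]]}
side die [([225.0, 259.0, 31.0, 65.0], 0.68), ([283.0, 283.0, 71.0, 45.0], 0.61)]
side press [([132.0, 176.0, 65.0, 60.0], 0.95), ([269.0, 141.0, 86.0, 90.0], 0.78)]
side knob [([303.0, 141.0, 22.0, 46.0], 0.71), ([139.0, 178.0, 16.0, 12.0], 0.59)]
side round_die [([319.0, 343.0, 78.0, 48.0], 0.79)]
top {'intrinsics': [[411.6207, 0.0, 283.5771], [0.0, 411.6207, 208.8091], [0.0, 0.0, 1.0]], 'world_from_camera': [[-0.0029, -0.9767, 0.2147, 0.2686], [-1.0, 0.0029, -0.0001, -0.0078], [-0.0006, -0.2147, -0.9767, 1.0966], [0.0, 0.0, 0.0, 1.0]]}
top die [([275.0, 248.0, 58.0, 42.0], 0.83)]
top press [([168.0, 276.0, 41.0, 59.0], 0.97), ([220.0, 118.0, 50.0, 86.0], 0.7)]
top knob [([178.0, 306.0, 9.0, 10.0], 0.58), ([230.0, 137.0, 14.0, 22.0], 0.55)]
top round_die [([393.0, 192.0, 27.0, 58.0], 0.61)]
wrist {'intrinsics': [[314.7014, 0.0, 277.8479], [0.0, 314.7014, 216.0496], [0.0, 0.0, 1.0]], 'mount': [[-0.0002, -0.9536, -0.3011, 0.0762], [1.0, -0.0002, -0.0, -0.0001], [-0.0, -0.3011, 0.9536, -0.1427], [0.0, 0.0, 0.0, 1.0]]}
wrist die []
wrist press [([0.0, 262.0, 70.0, 116.0], 0.62)]
wrist knob []
wrist round_die []
0.0187 0.75
```

```bash
cd pics; python3 - <<'E'
import cv2
for n,(x,y,w,h) in dict(side=(120,130,290,215),top=(150,100,290,215)).items():
    im=cv2.imread(f"{n}0.png"); cv2.imwrite(f"{n}0c.png",cv2.resize(im[y:y+h,x:x+w],(800,593),interpolation=cv2.INTER_CUBIC))
E
```

```text
(no output)
```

View pics/side0.png

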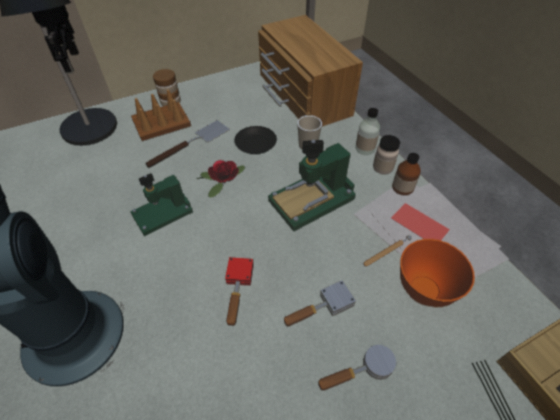

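View pics/top0.png

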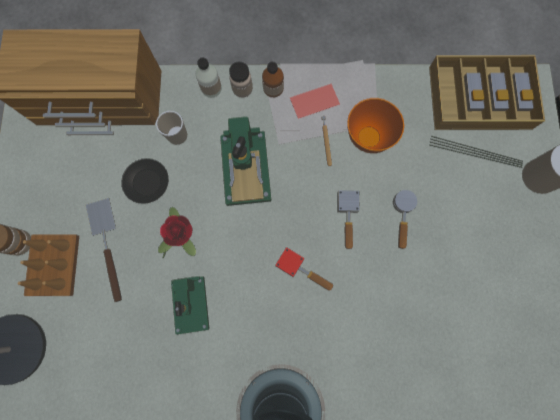

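```bash
ls pics
```

```text
side0.png
side0c.png
top0.png
top0c.png
wrist0.png
```

View crops.

View pics/top0c.png

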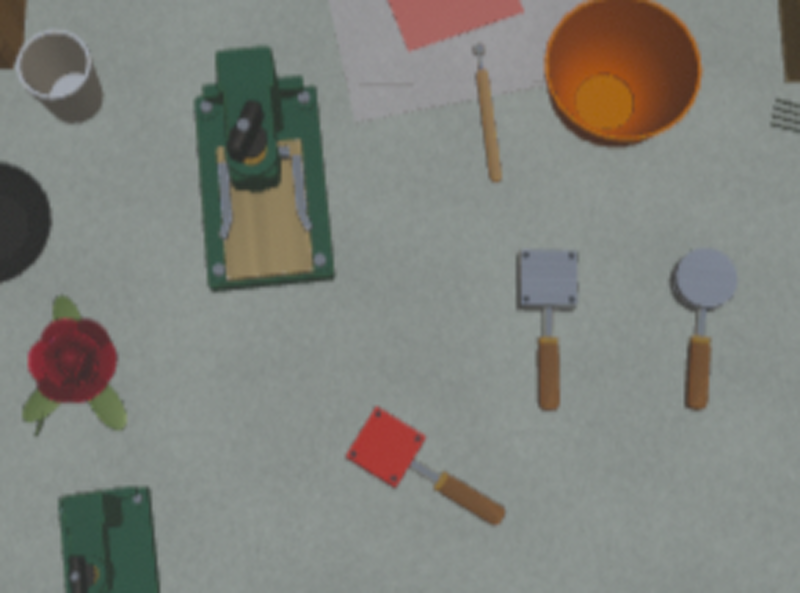

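View pics/side0c.png

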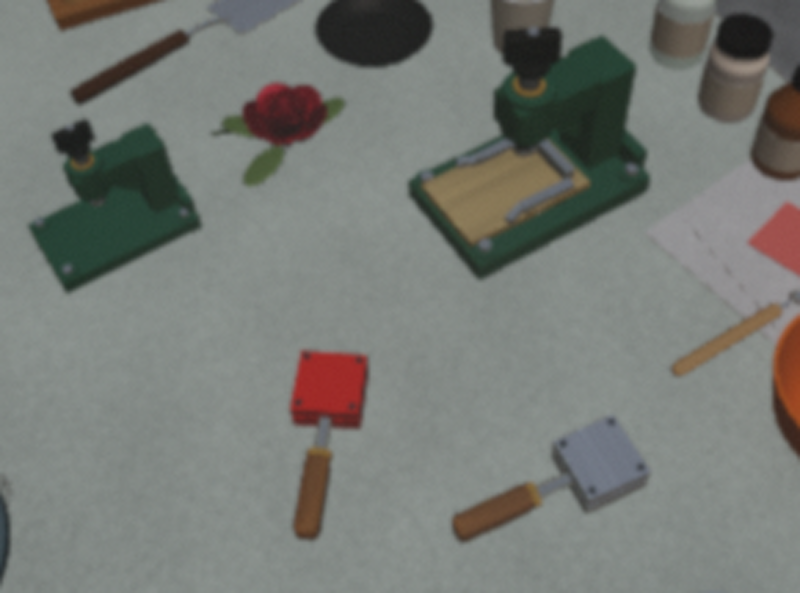

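```bash
cat > h.py <<'E'
import numpy as np, cv2
from bench import arm
def ray(cam,u,v,z,T=None):
    m=arm.camera_model(cam); K=m["intrinsics"]
    if T is None: T=m["world_from_camera"]
    d=T[:3,:3]@np.linalg.solve(K,[u,v,1.]); o=T[:3,3]
    return o+d*(z-o[2])/d[2]
def proj(cam,P,T=None):
    m=arm.camera_model(cam); K=m["intrinsics"]
    if T is None: T=m["world_from_camera"]
    P=np.atleast_2d(P); c=(P-T[:3,3])@T[:3,:3]; p=c@np.asarray(K).T; return p[:,:2]/p[:,2:]
def wristT():
    o=arm.get_obs(); W=np.eye(4); W[:3,:3]=o["tool_rot"]; W[:3,3]=o["eef_pos"]
    return W@arm.camera_model("wrist")["mount"]
def snap(cam,f):
    im=arm.snapshot(cam); cv2.imwrite("pics/"+f+".png",cv2.cvtColor(im,cv2.COLOR_RGB2BGR)); return im
def tri(obs): # list of (cam,u,v,T)
    A=[];b=[]
    for cam,u,v,T in obs:
        m=arm.camera_model(cam)
        if T is None: T=m["world_from_camera"]
        d=T[:3,:3]@np.linalg.solve(m["intrinsics"],[u,v,1.]); d/=np.linalg.norm(d)
        M=np.eye(3)-np.outer(d,d); A.append(M); b.append(M@T[:3,3])
    x,*_=np.linalg.lstsq(np.vstack(A),np.hstack(b),rcond=None); 
    return x,[np.linalg.norm(a@x-c) for a,c in zip(A,b)]
E
python3 - <<'E'
from h import *
# rough
print("die blk",ray("top",348,201,.028),"handle",ray("top",349,235,.025))
print("press corners", [ray("top",u,v,.026).round(3).tolist() for u,v in [(225,204),(270,202)]])
print("knob top", ray("top",240,147,.2))
E
```

```text
die blk [ 0.5243471  -0.17984764  0.028     ] handle [ 0.43317626 -0.17960975  0.025     ]
press corners [[0.518, 0.149, 0.026], [0.523, 0.028, 0.026]]
knob top [0.61198168 0.09227042 0.2       ]
```

```bash
python3 - <<'E'
from h import *
from scipy.optimize import least_squares
c=lambda u,v:(150+u*.3625,100+v*.3626)
s=lambda u,v:(120+u*.3625,130+v*.3626)
obs=[("top",*c(212,289),-.09,.062,.026),("top",*c(333,277),-.09,-.062,.026),("top",*c(196,97),.11,.062,.026),("top",*c(316,86),.11,-.062,.026),
("side",*s(411,185),-.09,.062,.026),("side",*s(483,268),-.09,-.062,.026),("side",*s(649,180),.11,-.062,.026)]
def fit(obs,x0):
    def w(p,o):
        ca,sa=np.cos(p[2]),np.sin(p[2]); return [p[0]+ca*o[3]-sa*o[4],p[1]+sa*o[3]+ca*o[4],o[5]]
    f=lambda p:np.hstack([proj(o[0],w(p,o))[0]-o[1:3] for o in obs])
    r=least_squares(f,x0,loss="soft_l1"); print(r.x.round(4),np.degrees(r.x[2]).round(2)); print(r.fun.round(1) if 0 else f(r.x).round(1)); return r.x
p=fit(obs,[.61,.09,.08])
fit(obs[:4],p);fit(obs[4:],p)
d=[("top",*c(518,252),.028,.028,.028),("top",*c(578,251),.028,-.028,.028),("top",*c(518,308),-.028,.028,.028),("top",*c(578,309),-.028,-.028,.028),("top",*c(549,410),-.128,0,.02),
("side",*s(553,452),.028,.028,.028),("side",*s(617,418),.028,-.028,.028) ]
d=d[:5]+[("side",*s(617,418),.028,.028,.028),("side",*s(648,467),.028,-.028,.028),("side",*s(553,455),-.028,.028,.028),("side",*s(590,495),-.028,-.028,.028)]
q=fit(d,[.52,-.18,0]); fit(d[:5],q); fit(d[5:],q)
# knob: wing top ends
t=[c(236,152),c(256,107)]; 
for z in (.2,.21): a,b=[ray("top",*x,z) for x in t]; print(a.round(3),b.round(3),np.linalg.norm(a-b).round(3),np.degrees(np.arctan2(*(b-a)[1::-1])).round(1))
E
```

```text
[0.6114 0.0916 0.1089] 6.24
[ 0.   0.1  2.4 -0.6 -0.1 -0.2  0.9 -0.9 -3.  -1.1 -2.2  0.5  0.2 -1.3]
[0.6103 0.0939 0.0977] 5.6
[-1.2  0.3  1.2  0.1 -0.5 -0.1  0.5 -0.3]
[0.615  0.0875 0.1071] 6.14
[-1.  -0.5 -0.2  1.1  2.2 -0.6]
[ 0.526  -0.1831 -0.0258] -1.48
[ 0.9 -1.4  0.  -0.5  1.  -1.3  0.4 -1.2  0.3 -0.1 -2.6 -2.1 -0.1  1.
 -1.5 -5.6 -1.8  1.6]
[ 0.5235 -0.1815 -0.0197] -1.13
[ 0.2 -0.4 -0.6  0.3  0.5 -0.3 -0.1 -0.3 -0.   0.8]
[ 0.5283 -0.1856 -0.0103] -0.59
[-1.4 -1.8  1.5  1.3 -0.1 -4.9  0.   2.2]
[0.592 0.102 0.2  ] [0.632 0.086 0.2  ] 0.043 -21.8
[0.589 0.101 0.21 ] [0.628 0.085 0.21 ] 0.042 -21.8
```

>>> servo_tool:
  moves: "0 0 0 0 0 0 0.029; 0 0 0 0 0 0 0.029"
  grip_force: 80

```text
time_s: 1.0
eef_pos: [0.1864, 0.6227, 0.2313]
tool_rot: [[-0.789, 0.614, -0.0], [0.614, 0.789, 0.0], [0.0, 0.0, -1.0]]
contact_force: [-0.7, 0.6, -0.0]
gripper_width: 0.0853
```

```bash
python3 - <<'E'
from h import *
o=arm.get_obs(); print(o["q"].round(2), o["tool_rot"].round(3).tolist(), o["moment"],o["contact_force"],o["time_s"])
E
```

```text
[-81.67  21.94   6.01  91.7   -2.46  66.48 -22.99] [[-0.789, 0.614, -0.0], [0.614, 0.789, 0.0], [0.0, 0.0, -1.0]] [-0.07061436 -0.04695875  0.03167096] [-0.72171473  0.56735284 -0.02964308] 1.0
```

>>> servo_tool:
  moves: "0 0 0 -0.029 0 0 -0.0256; 0 0 0 -0.029 0 0 -0.0256; 0 0 0 -0.029 0 0 -0.0256; 0 0 0 -0.029 0 0 -0.0256"

```text
time_s: 1.5
eef_pos: [0.1863, 0.6227, 0.3015]
tool_rot: [[-1.0, 0.006, -0.0], [0.006, 1.0, 0.0], [0.0, 0.0, -1.0]]
contact_force: [-0.6, 0.8, -0.0]
gripper_width: 0.0855
```

>>> servo_tool:
  moves: "0 -0.057 -0.076 0 0 0 0;0 -0.057 -0.076 0 0 0 0;0 -0.057 -0.076 0 0 0 0;0 -0.057 -0.076 0 0 0 0;0 -0.057 -0.076 0 0 0 0"

```text
time_s: 2.12
eef_pos: [0.3557, 0.3911, 0.3012]
tool_rot: [[-1.0, 0.012, 0.001], [0.012, 1.0, 0.001], [-0.001, 0.001, -1.0]]
contact_force: [0.2, 0.1, -0.1]
gripper_width: 0.0855
```

>>> servo_tool:
  moves: "0 -0.057 -0.076 0 0 0 0;0 -0.057 -0.076 0 0 0 0;0 0 0 0 0 0 0"

```text
time_s: 2.5
eef_pos: [0.426, 0.2947, 0.3014]
tool_rot: [[-1.0, 0.024, 0.002], [0.024, 1.0, -0.001], [-0.002, -0.001, -1.0]]
contact_force: [-0.3, 0.6, 0.6]
gripper_width: 0.0855
```

>>> servo_tool:
  moves: "0 -0.008 -0.0855 0 0 0 0;0 -0.008 -0.0855 0 0 0 0;0 -0.008 -0.0855 0 0 0 0;0 -0.008 -0.0855 0 0 0 0;0 0 0 0 0 0 0"

```text
time_s: 3.12
eef_pos: [0.4391, 0.0915, 0.3013]
tool_rot: [[-1.0, 0.02, 0.001], [0.02, 1.0, 0.001], [-0.001, 0.001, -1.0]]
contact_force: [0.2, 1.5, -0.8]
gripper_width: 0.0855
```

```bash
python3 - <<'E'
from h import *
T=wristT(); snap("wrist","w_press"); np.save("T_press.npy",T); print(arm.get_obs()["eef_pos"])
E
```

```text
[0.43881918 0.09443556 0.30124177]
```

View pics/w_press.png

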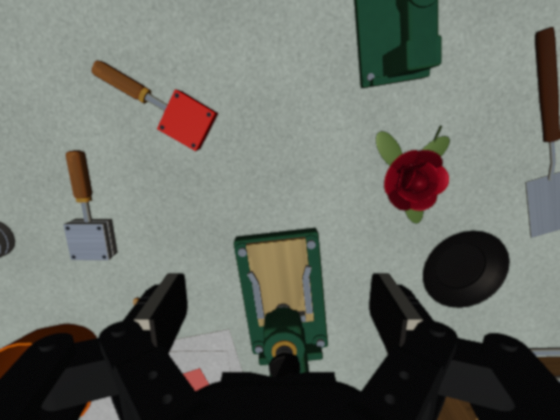

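>>> servo_tool:
  moves: "0 0 -0.09 0.033 0 0 0;0 0 -0.09 0.033 0 0 0;0 0 -0.09 0.033 0 0 0;0 0 -0.09 0.033 0 0 0;0 0 -0.09 0.033 0 0 0"

```text
time_s: 3.8
eef_pos: [0.437, -0.1736, 0.2016]
tool_rot: [[-1.0, 0.007, 0.002], [0.007, 1.0, 0.001], [-0.002, 0.001, -1.0]]
contact_force: [1.2, -0.0, -0.2]
gripper_width: 0.0852
```

>>> servo_tool:
  moves: "0 0 0 0 0 0 0;0 0 0 0 0 0 0"

```text
time_s: 4.05
eef_pos: [0.4365, -0.1726, 0.2018]
tool_rot: [[-1.0, 0.009, -0.0], [0.009, 1.0, 0.0], [0.0, 0.0, -1.0]]
contact_force: [0.3, 1.0, 0.3]
gripper_width: 0.0852
```

```bash
python3 - <<'E'
from h import *
T=wristT(); snap("wrist","w_die"); np.save("T_die.npy",T); print(arm.get_obs()["eef_pos"])
E
```

```text
[ 0.43679206 -0.17213683  0.20201995]
```

View pics/w_die.png

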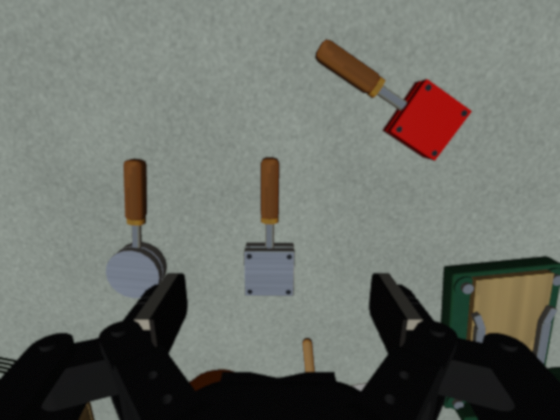

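```bash
python3 - <<'E'
from h import *
im=cv2.imread("pics/w_die.png"); cv2.imwrite("pics/w_die_c.png",cv2.resize(im[145:305,230:310],None,fx=3.7,fy=3.7,interpolation=cv2.INTER_CUBIC))
im=cv2.imread("pics/w_press.png"); cv2.imwrite("pics/w_press_c.png",cv2.resize(im[220:380,220:345],None,fx=3.7,fy=3.7,interpolation=cv2.INTER_CUBIC))
E
```

```text
(no output)
```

View pics/w_die_c.png

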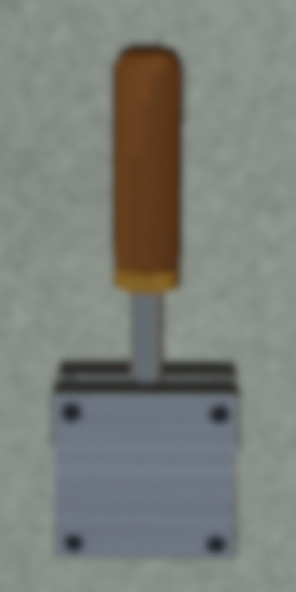

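View pics/w_press_c.png

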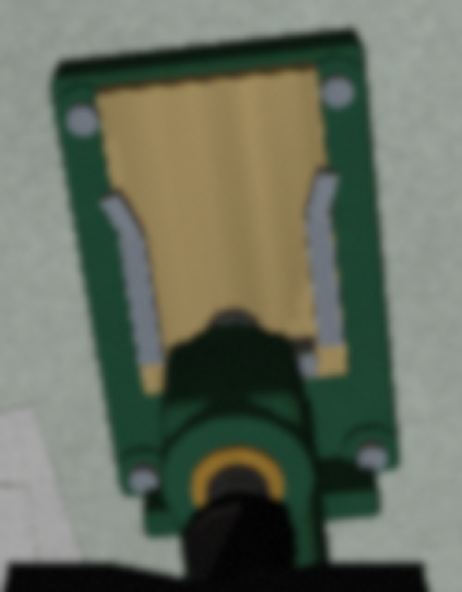

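```bash
cat > fitp.py <<'E'
from h import *
from scipy.optimize import least_squares
T=np.load("T_press.npy")
w=lambda u,v:(220+u/3.7,220+v/3.7)
def loc(p,P):
    ca,sa=np.cos(p[2]),np.sin(p[2]); d=P[:2]-p[:2]; return np.array([ca*d[0]+sa*d[1],-sa*d[0]+ca*d[1]])
G=[(w(60,85),-.09,-.062,.026),(w(357,50),-.09,.062,.026),(w(122,492),.11,-.062,.026),(w(398,466),.11,.062,.026),
 (w(147,260),None,-.031,.044),(w(162,362),None,-.031,.044),(w(309,240),None,.031,.044),(w(317,345),None,.031,.044),
 (w(97,95),-.086,None,.0355),(w(318,68),-.086,None,.0355)]
pts=[(ray("wrist",*g[0],g[3],T),g) for g in G]
c=lambda u,v:(150+u*.3625,100+v*.3626)
TP=[(ray("top",*c(u,v),.026),(None,x,y)) for u,v,x,y in [(212,289,-.09,.062),(333,277,-.09,-.062),(196,97,.11,.062),(316,86,.11,-.062)]]
def f(p,pts):
    r=[]
    for P,g in pts:
        l=loc(p,P)
        for i in (0,1):
            if g[1+i] is not None: r.append(l[i]-g[1+i])
    return np.array(r)*1000
for name,s in (("wrist",pts),("guides",pts[:2]+pts[4:]),("top",TP),("both",pts+TP)):
    r=least_squares(f,[.611,.092,.1],args=(s,),loss="soft_l1"); print(name,r.x.round(4),np.degrees(r.x[2]).round(2),f(r.x,s).round(1))
E
python3 fitp.py
python3 - <<'E'
from h import *
T=np.load("T_die.npy"); w=lambda u,v:(230+u/3.7,145+v/3.7)
R=lambda u,v,z:ray("wrist",*w(u,v),z,T)
cs=[R(*a,.028) for a in [(54,392),(238,392),(57,556),(237,556)]]; print(np.round(cs,4)); print("centre",np.mean(cs,0))
h=[R(148,47,.02),R(114,170,.014),R(182,170,.014),R(147,160,.025)]; print(np.round(h,4))
d=np.mean(cs,0)-h[0]; print(np.degrees(np.arctan2(d[1],d[0])),np.hypot(*d[:2]))
E
```

```text
wrist [0.6156 0.0949 0.101 ] 5.79 [ 2.5  5.5  2.  -3.2 -5.   1.7 -4.1 -1.7 -0.2 -0.6  1.3 -0.1  0.5 -0.3]
guides [0.6167 0.095  0.0992] 5.68 [ 1.4  5.3  0.7 -3.4 -0.2 -0.6  1.2 -0.1 -0.6 -1.6]
top [0.6102 0.094  0.097 ] 5.56 [ 0.4 -3.5  0.6  2.9 -0.4 -1.4 -0.6  1.5]
both [0.6115 0.0946 0.0949] 5.44 [ 6.9  4.9  5.6 -3.8 -0.6  2.3 -0.4 -1.1 -0.4 -0.5  1.1 -0.   4.8  3.5
 -1.1 -4.1 -0.6  2.3 -1.8 -1.6 -1.9  1.3]
[[ 0.4998 -0.2098  0.028 ]
 [ 0.5003 -0.1554  0.028 ]
 [ 0.5549 -0.2111  0.028 ]
 [ 0.5555 -0.1554  0.028 ]]
centre [ 0.52761902 -0.1829036   0.028     ]
[[ 0.4001 -0.1805  0.02  ]
 [ 0.4361 -0.1911  0.014 ]
 [ 0.4363 -0.1714  0.014 ]
 [ 0.4308 -0.1812  0.025 ]]
-1.0726577925119796 0.12756214705780036
```

>>> servo_tool:
  moves: "0 0.0285 -0.0142 0.07 0 0 0.0014;0 0 0 0.09 0 0 0;0 0 0 0.09 0 0 0;0 0 0 0.05 0 0 0;0 0 0 0.02 0 0 0"

```text
time_s: 4.72
eef_pos: [0.4183, -0.1802, 0.0083]
tool_rot: [[-1.0, 0.016, -0.003], [0.016, 1.0, 0.002], [0.003, 0.002, -1.0]]
contact_force: [-0.2, -1.0, 0.5]
gripper_width: 0.0855
```

>>> servo_tool:
  moves: "0 0 0 0.007 0 0 0;0 0 0 0 0 0 0"

```text
time_s: 4.97
eef_pos: [0.4198, -0.1827, 0.0067]
tool_rot: [[-1.0, 0.02, 0.002], [0.02, 1.0, 0.0], [-0.002, 0.0, -1.0]]
contact_force: [0.6, -0.7, -0.1]
gripper_width: 0.0856
```

>>> servo_tool:
  moves: "0 0 0.002 0.005 0 0 0;1 0 0 0 0 0 0;1 0 0 0 0 0 0;1 0 0 0 0 0 0;1 0 0 0 0 0 0"
  grip_force: 90

```text
time_s: 5.6
eef_pos: [0.4184, -0.1817, 0.0028]
tool_rot: [[-1.0, 0.02, -0.0], [0.02, 1.0, 0.0], [0.0, 0.0, -1.0]]
contact_force: [-0.7, -0.0, 2.5]
gripper_width: 0.0182
```

>>> servo_tool:
  moves: "1 0 0 0 0 0 0;1 0 0 0 0 0 0;1 0 0 0 0 0 0"

```text
time_s: 5.98
eef_pos: [0.4183, -0.1818, 0.0027]
tool_rot: [[-1.0, 0.02, -0.0], [0.02, 1.0, 0.0], [0.0, 0.0, -1.0]]
contact_force: [-0.9, 1.3, 4.0]
gripper_width: 0.0182
```

>>> servo_tool:
  moves: "1 0 0 -0.03 0 0 0;1 0 0 -0.06 0 0 0;1 0 0 -0.06 0 0 0;1 0 0 -0.02 0 0 0;1 0 0 0 0 0 0"

```text
time_s: 6.6
eef_pos: [0.4184, -0.1814, 0.1045]
tool_rot: [[-1.0, 0.02, 0.001], [0.02, 1.0, 0.001], [-0.001, 0.001, -1.0]]
contact_force: [-0.8, -0.9, -4.4]
gripper_width: 0.0183
```

>>> servo_tool:
  moves: "1 -0.0025 0.0864 0 0 0 0;1 -0.0025 0.0864 0 0 0 0;1 -0.0025 0.0864 0 0 0 0;1 -0.0025 0.0864 0 0 0 0;1 -0.0025 0.0864 0 0 0 0"

```text
time_s: 7.22
eef_pos: [0.4294, 0.0785, 0.1029]
tool_rot: [[-1.0, 0.021, -0.003], [0.021, 1.0, -0.001], [0.003, -0.001, -1.0]]
contact_force: [2.1, -0.5, -2.7]
gripper_width: 0.018
```

>>> servo_tool:
  moves: "1 0 0 0 0 0 -0.0188;1 0 0 0 0 0 0;1 0 0 0 0 0 0"

```text
time_s: 7.6
eef_pos: [0.4301, 0.0759, 0.1036]
tool_rot: [[-0.996, -0.094, -0.002], [-0.094, 0.996, -0.001], [0.003, -0.001, -1.0]]
contact_force: [-0.1, 0.4, -3.3]
gripper_width: 0.0181
```

```bash
python3 - <<'E'
from h import *
T=wristT(); snap("wrist","w_a"); np.save("T_a.npy",T); o=arm.get_obs(); print(o["eef_pos"],o["contact_force"],o["moment"],np.degrees(np.arctan2(o["tool_rot"][1,0],o["tool_rot"][0,0])))
snap("top","t_a"); snap("side","s_a")
for n in "ts":
    im=cv2.imread(f"pics/{n}_a.png"); x,y,w,h=(200,100,120,140) if n=="t" else (220,120,180,140)
    cv2.imwrite(f"pics/{n}_ac.png",cv2.resize(im[y:y+h,x:x+w],None,fx=4,fy=4,interpolation=cv2.INTER_CUBIC))
E
```

```text
[0.43038797 0.07589527 0.10383229] [-0.28416743  0.35344324 -2.82376461] [-0.09960105  0.21255984 -0.03121779] -174.6162188530197
```

View pics/w_a.png

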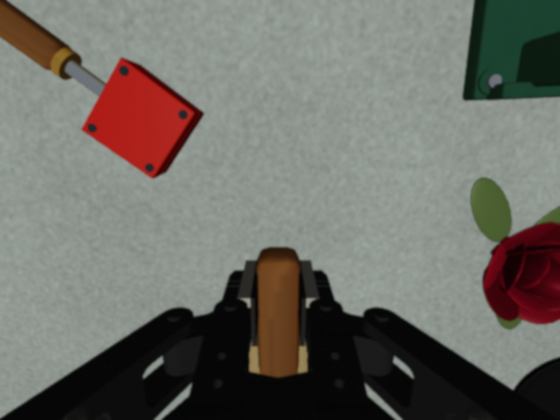

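View pics/t_ac.png

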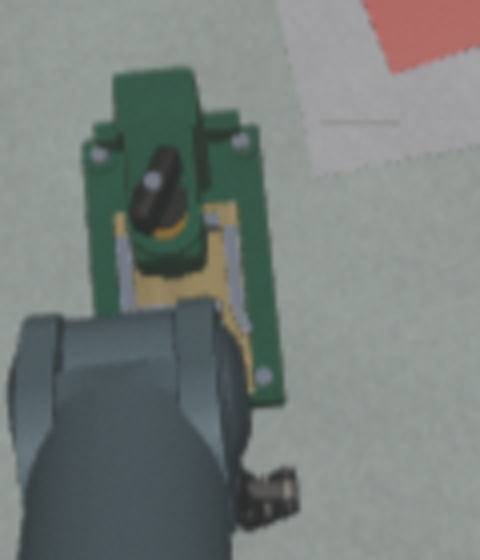

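View pics/s_ac.png

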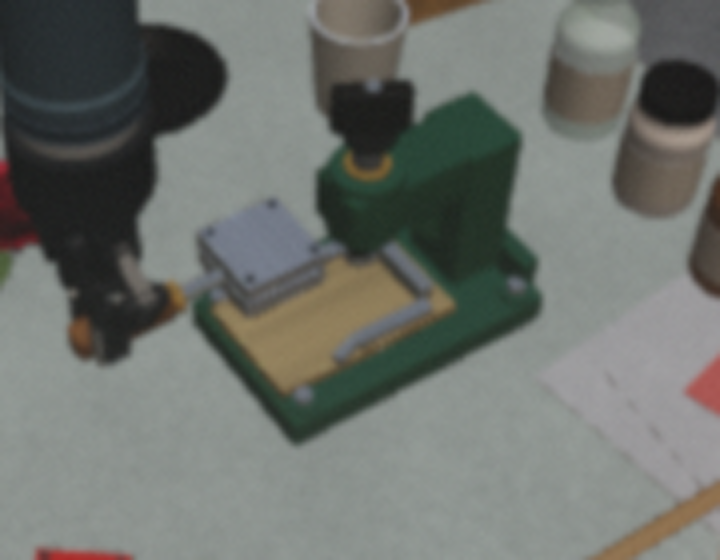

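>>> servo_tool:
  moves: "1 0 0.0015 0.04 0 0 -0.0005;1 0 0 0.04 0 0 0;1 0 0 0.015 0 0 0;1 0 0 0 0 0 0"

```text
time_s: 8.25
eef_pos: [0.4308, 0.0775, 0.0474]
tool_rot: [[-0.995, -0.099, -0.001], [-0.099, 0.995, -0.001], [0.001, -0.001, -1.0]]
contact_force: [-0.2, -0.8, -3.2]
gripper_width: 0.0184
```

>>> servo_tool:
  moves: "1 0 0 0.004 0 0 0;1 0 0 0.002 0 0 0;1 0 0 0 0 0 0"

```text
time_s: 8.62
eef_pos: [0.4314, 0.0783, 0.0444]
tool_rot: [[-0.995, -0.101, 0.001], [-0.101, 0.995, 0.001], [-0.001, 0.0, -1.0]]
contact_force: [0.7, -0.2, -3.0]
gripper_width: 0.0185
```

>>> servo_tool:
  moves: "1 0 0 0.003 0 0 0;1 0 0 0 0 0 0"

```text
time_s: 8.88
eef_pos: [0.431, 0.0782, 0.0422]
tool_rot: [[-0.995, -0.101, -0.0], [-0.101, 0.995, 0.0], [0.0, 0.0, -1.0]]
contact_force: [-0.8, -0.0, -1.9]
gripper_width: 0.018
```

>>> servo_tool:
  moves: "1 0 0 0.002 0 0 0;1 0 0 0 0 0 0"

```text
time_s: 9.12
eef_pos: [0.431, 0.0781, 0.041]
tool_rot: [[-0.995, -0.101, -0.0], [-0.101, 0.995, -0.0], [0.0, -0.0, -1.0]]
contact_force: [-0.4, 0.8, -2.8]
gripper_width: 0.0178
```

>>> servo_tool:
  moves: "1 0 -0.001 0.002 0 0 0;1 0 0 0 0 0 0"

```text
time_s: 9.38
eef_pos: [0.4311, 0.0774, 0.0398]
tool_rot: [[-0.995, -0.1, -0.0], [-0.1, 0.995, -0.0], [0.0, -0.0, -1.0]]
contact_force: [-0.0, -0.1, -2.4]
gripper_width: 0.018
```

>>> servo_tool:
  moves: "1 0 0 0.002 0 0 0.0005;1 0 0 0 0 0 0"

```text
time_s: 9.62
eef_pos: [0.4313, 0.0776, 0.0388]
tool_rot: [[-0.995, -0.097, -0.0], [-0.097, 0.995, 0.0], [0.0, 0.0, -1.0]]
contact_force: [-2.0, 1.0, 1.6]
gripper_width: 0.0179
```

```bash
python3 - <<'E'
from h import *
o=arm.get_obs(); print(o["eef_pos"],o["contact_force"],o["moment"],np.degrees(np.arctan2(o["tool_rot"][1,0],o["tool_rot"][0,0])))
E
```

```text
[0.43125245 0.07762292 0.03884578] [-2.00097334  0.95067858  1.6354157 ] [0.05334234 0.31916314 0.03142818] -174.4054899098352
```

>>> servo_tool:
  moves: "1 -0.0133 0 0 0 0 0;1 -0.0133 0 0 0 0 0;1 -0.0133 0 0 0 0 0"

```text
time_s: 10.0
eef_pos: [0.4529, 0.0795, 0.0386]
tool_rot: [[-0.995, -0.097, -0.005], [-0.097, 0.995, 0.0], [0.005, 0.001, -1.0]]
contact_force: [-8.0, -0.3, 8.3]
gripper_width: 0.0181
```

>>> servo_tool:
  moves: "1 -0.0133 0 0 0 0 0;1 -0.0133 0 0 0 0 0;1 -0.0133 0 0 0 0 0"

```text
time_s: 10.38
eef_pos: [0.477, 0.0819, 0.0387]
tool_rot: [[-0.995, -0.097, -0.005], [-0.097, 0.995, 0.0], [0.005, 0.001, -1.0]]
contact_force: [-7.8, -0.4, 7.9]
gripper_width: 0.018
```

>>> servo_tool:
  moves: "1 -0.01 0 0 0 0 0;1 -0.01 0 0 0 0 0"

```text
time_s: 10.62
eef_pos: [0.489, 0.083, 0.0387]
tool_rot: [[-0.995, -0.097, -0.005], [-0.097, 0.995, 0.0], [0.005, 0.001, -1.0]]
contact_force: [-7.5, -0.4, 7.6]
gripper_width: 0.0182
```

```bash
python3 - <<'E'
from h import *
o=arm.get_obs(); print(o["eef_pos"],o["contact_force"],o["moment"],np.degrees(np.arctan2(o["tool_rot"][1,0],o["tool_rot"][0,0])))
E
```

```text
[0.48902016 0.08298978 0.0386682 ] [-7.49485928 -0.35365498  7.63284187] [-0.1900568   1.05512471 -0.02126288] -174.43039936708286
```

>>> servo_tool:
  moves: "1 -0.0067 0 0 0 0 0;1 -0.0067 0 0 0 0 0"

```text
time_s: 10.88
eef_pos: [0.497, 0.0838, 0.0387]
tool_rot: [[-0.995, -0.097, -0.005], [-0.097, 0.995, 0.0], [0.005, 0.001, -1.0]]
contact_force: [-8.0, -1.4, 7.6]
gripper_width: 0.0177
```

>>> servo_tool:
  moves: "1 -0.005 0 0 0 0 0;1 -0.005 0 0 0 0 0"

```text
time_s: 11.12
eef_pos: [0.503, 0.0844, 0.0387]
tool_rot: [[-0.995, -0.097, -0.005], [-0.097, 0.995, 0.0], [0.005, 0.001, -1.0]]
contact_force: [-6.8, -1.1, 7.9]
gripper_width: 0.0178
```

>>> servo_tool:
  moves: "1 -0.003 0 0 0 0 0;1 -0.002 0 0 0 0 0"

```text
time_s: 11.38
eef_pos: [0.5057, 0.0847, 0.0387]
tool_rot: [[-0.995, -0.097, -0.005], [-0.097, 0.995, 0.0], [0.005, 0.001, -1.0]]
contact_force: [-8.9, -0.3, 7.9]
gripper_width: 0.0182
```

```bash
python3 - <<'E'
from h import *
o=arm.get_obs(); print(o["eef_pos"],o["contact_force"],o["moment"],np.degrees(np.arctan2(o["tool_rot"][1,0],o["tool_rot"][0,0])))
E
```

```text
[0.5057284 0.0846513 0.0386904] [-8.90155216 -0.34774587  7.89248352] [-0.2522652   1.21428393 -0.05904627] -174.42084064363598
```

>>> servo_tool:
  moves: "1 -0.002 0 0 0 0 0;1 -0.002 0 0 0 0 0"

```text
time_s: 11.62
eef_pos: [0.5057, 0.0847, 0.0385]
tool_rot: [[-0.995, -0.097, -0.01], [-0.097, 0.995, 0.0], [0.01, 0.001, -1.0]]
contact_force: [-13.5, -1.4, 14.1]
gripper_width: 0.0184
```

>>> servo_tool:
  moves: "1 -0.002 0 0 0 0 0;1 0 0 0 0 0 0"

```text
time_s: 11.88
eef_pos: [0.5056, 0.0846, 0.0384]
tool_rot: [[-0.995, -0.097, -0.013], [-0.097, 0.995, 0.0], [0.013, 0.002, -1.0]]
contact_force: [-13.4, -1.4, 15.4]
gripper_width: 0.0184
```

```bash
python3 - <<'E'
from h import *
o=arm.get_obs(); print(o["eef_pos"],o["contact_force"],o["moment"],np.degrees(np.arctan2(o["tool_rot"][1,0],o["tool_rot"][0,0])))
T=wristT(); snap("side","s_b"); snap("top","t_b")
for n in "ts":
    im=cv2.imread(f"pics/{n}_b.png"); x,y,w,h=(200,100,120,140) if n=="t" else (250,120,120,120)
    cv2.imwrite(f"pics/{n}_bc.png",cv2.resize(im[y:y+h,x:x+w],None,fx=4.5,fy=4.5,interpolation=cv2.INTER_CUBIC))
E
```

```text
[0.50564894 0.08461603 0.0384244 ] [-13.36474587  -1.3650874   15.41508911] [-0.29731344  2.12421138 -0.01630325] -174.42641123320703
```

View pics/s_bc.png

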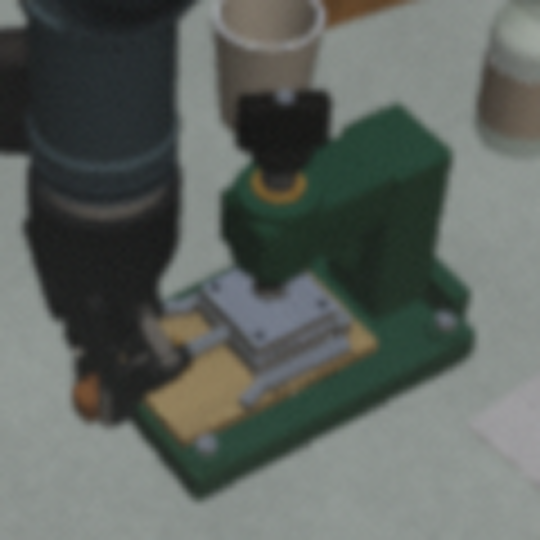

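>>> servo_tool:
  moves: "1 0.003 0 -0.001 0 0 0;1 0 0 0 0 0 0;0 0 0 0 0 0 0;0 0 0 0 0 0 0;0 0 0 0 0 0 0"

```text
time_s: 12.6
eef_pos: [0.5107, 0.0854, 0.0396]
tool_rot: [[-0.995, -0.098, 0.002], [-0.098, 0.995, 0.0], [-0.002, -0.0, -1.0]]
contact_force: [0.8, -0.1, -0.8]
gripper_width: 0.0715
```

>>> servo_tool:
  moves: "0 0 0 0 0 0 0;0 0 0 0 0 0 0"

```text
time_s: 12.85
eef_pos: [0.5098, 0.0852, 0.0393]
tool_rot: [[-0.995, -0.097, 0.0], [-0.097, 0.995, -0.0], [-0.0, -0.0, -1.0]]
contact_force: [-0.0, -0.5, 0.6]
gripper_width: 0.0852
```

```bash
python3 - <<'E'
from h import *
o=arm.get_obs(); print(o["eef_pos"],o["contact_force"],o["moment"],o["gripper_width"],o["q"].round(1))
T=wristT(); snap("side","s_c"); snap("wrist","w_c"); np.save("T_c.npy",T)
im=cv2.imread("pics/s_c.png"); cv2.imwrite("pics/s_cc.png",cv2.resize(im[120:240,250:370],None,fx=4.5,fy=4.5,interpolation=cv2.INTER_CUBIC))
E
```

```text
[0.50976232 0.08519016 0.03928851] [-0.03685403 -0.4960564   0.59082363] [ 0.03672003 -0.03217155 -0.02658999] 0.08521494902819508 [-41.6  26.1  32.2 118.6 -21.   40.8  99.7]
```

View pics/s_cc.png

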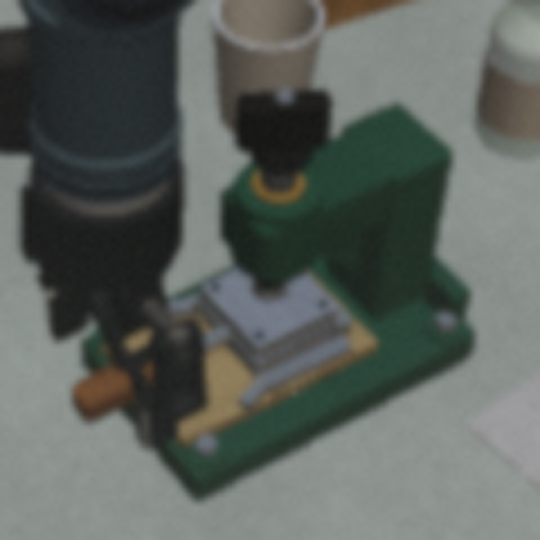

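View pics/w_c.png

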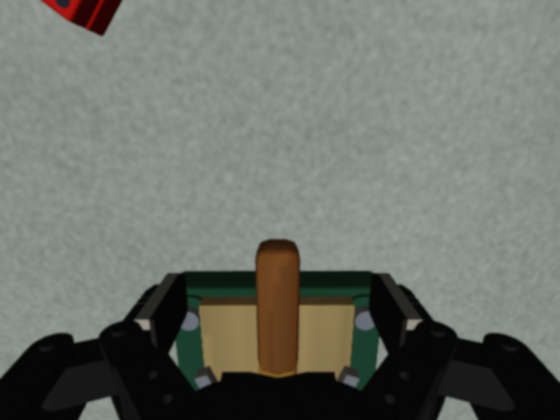

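>>> servo_tool:
  moves: "0 0 0 -0.04 0 0 0;0 0 0 -0.09 0 0 0;0 0 0 -0.1 0 0 0;0 0.02 0 -0.1 0 0 0;0 0.06 0 -0.07 0 0 0"

```text
time_s: 13.58
eef_pos: [0.4636, 0.0806, 0.2826]
tool_rot: [[-0.995, -0.096, 0.005], [-0.096, 0.995, 0.001], [-0.005, 0.0, -1.0]]
contact_force: [-0.4, 0.4, 0.6]
gripper_width: 0.0856
```

>>> servo_tool:
  moves: "0 0.05 0 0 0 0 0;0 0 0 0 0 0 0"

```text
time_s: 13.82
eef_pos: [0.4304, 0.0776, 0.2795]
tool_rot: [[-0.995, -0.099, -0.0], [-0.099, 0.995, 0.003], [-0.0, 0.003, -1.0]]
contact_force: [0.6, -0.2, -0.1]
gripper_width: 0.0854
```

```bash
python3 - <<'E'
from h import *
o=arm.get_obs(); print(o["eef_pos"],o["contact_force"],o["moment"],o["gripper_width"],o["q"].round(1))
T=wristT(); snap("wrist","w_d"); np.save("T_d.npy",T); snap("side","s_d"); snap("top","t_d")
im=cv2.imread("pics/s_d.png"); cv2.imwrite("pics/s_dc.png",cv2.resize(im[130:240,250:370],None,fx=5,fy=5,interpolation=cv2.INTER_CUBIC))
im=cv2.imread("pics/t_d.png"); cv2.imwrite("pics/t_dc.png",cv2.resize(im[100:220,200:300],None,fx=5,fy=5,interpolation=cv2.INTER_CUBIC))
x,e=tri([("top",238.05,145.2,None),("side",313.3,141.6,None)]); print(x,e)
E
```

```text
[0.4303563  0.07755964 0.27945614] [ 0.5729912  -0.20874122 -0.14708065] [-0.04114469 -0.01406794  0.05345963] 0.08541068844050226 [-56.1  -7.8  38.1 117.3   4.9  68.8  75.6]
[0.61541498 0.09559144 0.20731246] [np.float64(0.001796409822685801), np.float64(0.0017964098226857595)]
```

View pics/w_d.png

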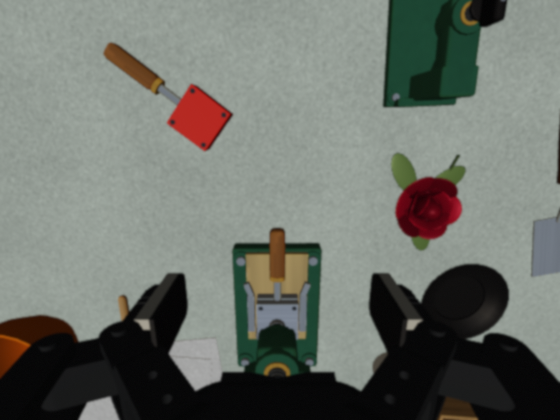

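View pics/s_dc.png

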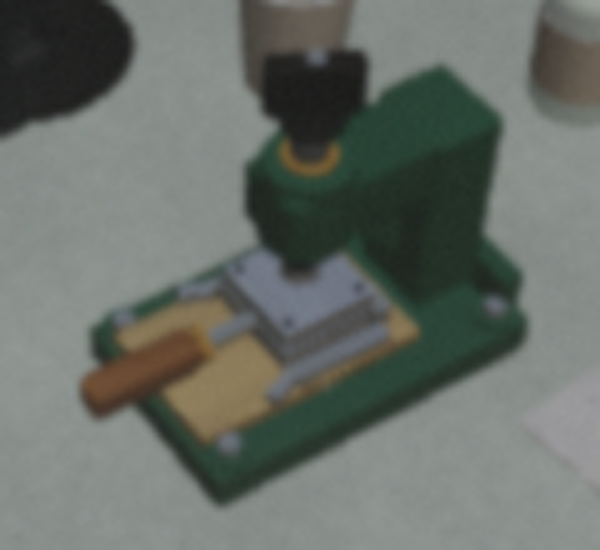

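View pics/t_dc.png

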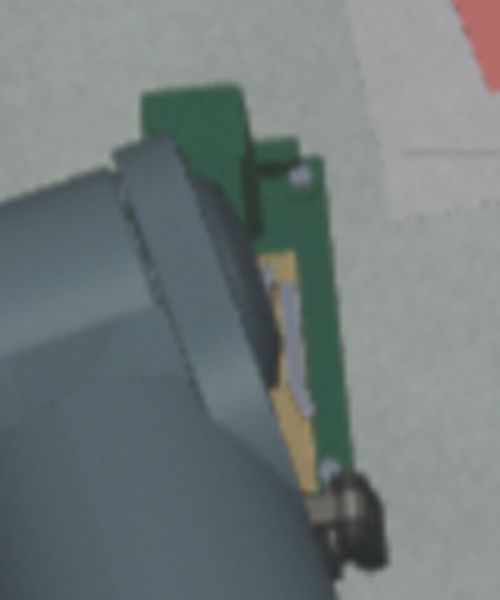

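>>> servo_tool:
  moves: "0 -0.039 0.002 -0.066 0 0 0;0 -0.039 0.002 -0.066 0 0 0;0 -0.039 0.002 -0.066 0 0 0;0 0 0 0 0 0 0;0 0 0 0 0 0 0"

```text
time_s: 14.6
eef_pos: [0.5015, 0.0879, 0.3969]
tool_rot: [[-0.995, -0.097, -0.002], [-0.097, 0.995, -0.002], [0.002, -0.002, -1.0]]
contact_force: [0.0, 0.2, -0.7]
gripper_width: 0.0853
```

```bash
python3 - <<'E'
from h import *
o=arm.get_obs(); print(o["eef_pos"],o["q"].round(1))
T=wristT(); snap("wrist","w_e"); np.save("T_e.npy",T)
im=cv2.imread("pics/w_e.png"); cv2.imwrite("pics/w_ec.png",cv2.resize(im[200:340,210:350],None,fx=4,fy=4,interpolation=cv2.INTER_CUBIC))
E
```

```text
[0.5015102  0.08789907 0.39685481] [-55.7  -1.1  41.   98.9   0.8  82.1  80.8]
```

View pics/w_ec.png

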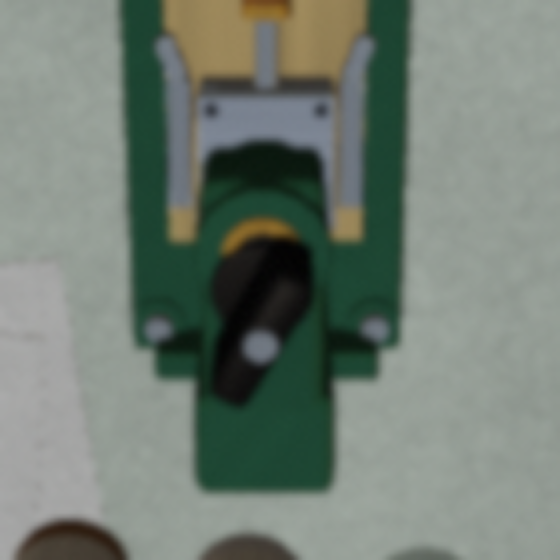

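```bash
python3 - <<'E'
from h import *
T=np.load("T_e.npy"); w=lambda u,v:(210+u/4,200+v/4)
x,e=tri([("top",238.05,145.2,None),("side",313.3,141.6,None),("wrist",*w(261,347),T)]); print(x,e)
for z in (.205,.21):
    c=ray("wrist",*w(261,347),z,T);a=ray("wrist",*w(295,290),z,T);b=ray("wrist",*w(232,400),z,T)
    print(c.round(4),a.round(4),b.round(4),np.hypot(*(a-b)[:2]),np.degrees(np.arctan2(*(b-a)[1::-1])))
# die block
for u,v in [(197,92),(335,92)]: print(ray("wrist",*w(u,v),.064,T).round(4))
E
```

```text
[0.61576238 0.09533024 0.2081391 ] [np.float64(0.002447422929727161), np.float64(0.001203909556493519), np.float64(0.0013505158301596995)]
[0.6191 0.0954 0.205 ] [0.5993 0.1036 0.205 ] [0.6381 0.0883 0.205 ] 0.04172502572014543 -21.468276233024767
[0.6162 0.0952 0.21  ] [0.5967 0.1033 0.21  ] [0.6349 0.0882 0.21  ] 0.041101769391070936 -21.468276233024756
[0.5889 0.0655 0.064 ]
[0.5835 0.1203 0.064 ]
```

>>> servo_tool:
  moves: "0 0 0 0 0 0 0.0251;0 0 0 0 0 0 0.0251;0 0 0 0 0 0 0.0251;0 0 0 0 0 0 0"

```text
time_s: 15.15
eef_pos: [0.5004, 0.0877, 0.3966]
tool_rot: [[-0.931, 0.365, -0.003], [0.365, 0.931, -0.001], [0.002, -0.002, -1.0]]
contact_force: [-0.1, 0.5, 0.1]
gripper_width: 0.0855
```

>>> servo_tool:
  moves: "0 -0.0429 0.0202 0.03 0 0 0;0 -0.0429 0.0202 0.03 0 0 0;0 -0.0429 0.0202 0.03 0 0 0;0 -0.0429 0.0202 0.03 0 0 0;0 0 0 0 0 0 0"

```text
time_s: 15.78
eef_pos: [0.6143, 0.0956, 0.3225]
tool_rot: [[-0.931, 0.365, -0.006], [0.365, 0.931, -0.003], [0.004, -0.005, -1.0]]
contact_force: [-0.3, -0.2, -0.4]
gripper_width: 0.0854
```

>>> servo_tool:
  moves: "0 0 0 0.05 0 0 0;0 0 0 0.06 0 0 0;0 0 0 0.05 0 0 0;0 0 0 0.02 0 0 0;0 0 0 0 0 0 0"

```text
time_s: 16.4
eef_pos: [0.6143, 0.0954, 0.2181]
tool_rot: [[-0.931, 0.366, -0.001], [0.366, 0.931, 0.0], [0.001, -0.0, -1.0]]
contact_force: [0.1, -0.2, 0.2]
gripper_width: 0.0855
```

```bash
python3 - <<'E'
from h import *
o=arm.get_obs(); print(o["eef_pos"],o["q"].round(1),np.degrees(np.arctan2(o["tool_rot"][1,0],o["tool_rot"][0,0])))
snap("side","s_f")
im=cv2.imread("pics/s_f.png"); cv2.imwrite("pics/s_fc.png",cv2.resize(im[60:240,230:390],None,fx=3.3,fy=3.3,interpolation=cv2.INTER_CUBIC))
E
```

```text
[0.61430156 0.09540126 0.21806814] [-45.3  23.6  41.6  97.9 -17.1  65.   69.8] 158.52619036418332
```

View pics/s_fc.png

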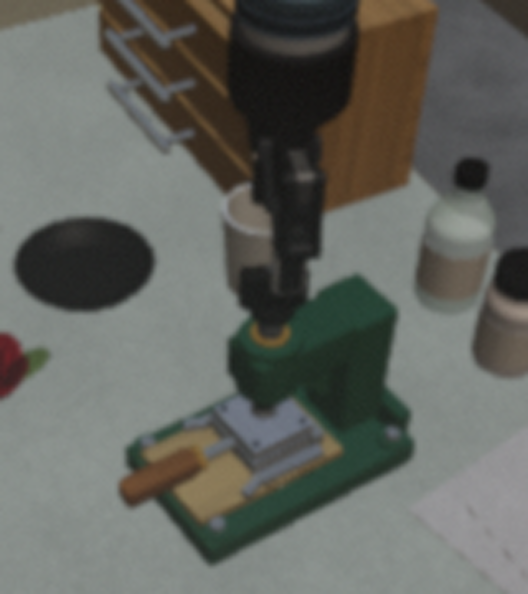

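>>> servo_tool:
  moves: "0 0 0 0.04 0 0 0;0 0 0 0.018 0 0 0;0 0 0 0 0 0 0"
  grip_force: 80

```text
time_s: 16.82
eef_pos: [0.6148, 0.0954, 0.1833]
tool_rot: [[-0.93, 0.367, -0.001], [0.367, 0.93, -0.0], [0.0, -0.0, -1.0]]
contact_force: [-0.6, 0.3, -0.3]
gripper_width: 0.0853
```

```bash
cat > st.py <<'E'
from h import *
import sys
R=[]
for i in range(int(sys.argv[1]) if len(sys.argv)>1 else 1):
    o=arm.get_obs(); R.append(np.hstack([o["moment"],o["contact_force"]]))
    if i or len(sys.argv)>1: arm.snapshot("side")
o=arm.get_obs()
print(round(o["time_s"],2),o["eef_pos"].round(4),"yaw",np.degrees(np.arctan2(o["tool_rot"][1,0],o["tool_rot"][0,0])).round(2),"q7",o["q"][6].round(1),"M",np.mean(R,0)[:3].round(3),"F",np.mean(R,0)[3:].round(2),"w",round(o["gripper_width"],4), "Mz",np.array(R)[:,2].round(3))
E
python3 st.py 4
```

```text
17.02 [0.6158 0.0953 0.1844] yaw 158.48 q7 71.1 M [ 0.015 -0.012 -0.006] F [-0.34 -0.04 -0.15] w 0.0857 Mz [ 0.012 -0.032  0.03  -0.036]
```

>>> servo_tool:
  moves: "1 0 0 0 0 0 0;1 0 0 0 0 0 0;1 0 0 0 0 0 0;1 0 0 0 0 0 0;1 0 0 0 0 0 0"

```text
time_s: 17.65
eef_pos: [0.6148, 0.0947, 0.1835]
tool_rot: [[-0.93, 0.368, -0.001], [0.368, 0.93, -0.0], [0.001, -0.0, -1.0]]
contact_force: [-0.7, -0.3, 1.5]
gripper_width: 0.0129
```

```bash
python3 st.py 4
```

```text
17.85 [0.6148 0.0947 0.1835] yaw 158.42 q7 71.0 M [-0.216  0.381 -0.323] F [-1.37 -0.93  2.48] w 0.0124 Mz [-0.331 -0.31  -0.327 -0.322]
```

>>> servo_tool:
  moves: "1 0 0 0.00056 0 0 0.0167;1 0 0 0.00056 0 0 0.0167"

```text
time_s: 18.1
eef_pos: [0.6147, 0.0946, 0.1829]
tool_rot: [[-0.833, 0.553, -0.001], [0.553, 0.833, -0.001], [-0.0, -0.001, -1.0]]
contact_force: [-2.4, -1.4, 3.5]
gripper_width: 0.0126
```

```bash
python3 st.py 4
```

```text
18.3 [0.6147 0.0946 0.1828] yaw 146.55 q7 60.4 M [-0.402  0.583  0.141] F [-2.7  -2.32  4.14] w 0.0128 Mz [0.237 0.187 0.093 0.046]
```

>>> servo_tool:
  moves: "1 0 0 0.00056 0 0 0.0167;1 0 0 0.00056 0 0 0.0167"

```text
time_s: 18.55
eef_pos: [0.6147, 0.0946, 0.1822]
tool_rot: [[-0.699, 0.715, -0.001], [0.715, 0.699, -0.001], [0.0, -0.001, -1.0]]
contact_force: [-3.1, -2.5, 4.7]
gripper_width: 0.0125
```

```bash
python3 st.py 4
```

```text
18.75 [0.6147 0.0946 0.1822] yaw 134.51 q7 49.7 M [-0.494  0.708  0.163] F [-3.18 -2.53  4.77] w 0.0127 Mz [0.316 0.19  0.076 0.07 ]
```

>>> servo_tool:
  moves: "1 0 0 0.00056 0 0 0.0167;1 0 0 0.00056 0 0 0.0167"

```text
time_s: 19.0
eef_pos: [0.6146, 0.0945, 0.1815]
tool_rot: [[-0.535, 0.845, -0.001], [0.845, 0.535, -0.001], [-0.0, -0.001, -1.0]]
contact_force: [-3.6, -2.6, 5.4]
gripper_width: 0.0127
```

```bash
python3 st.py 4
```

```text
19.2 [0.6146 0.0946 0.1815] yaw 122.48 q7 39.0 M [-0.502  0.764  0.133] F [-3.18 -2.8   5.25] w 0.0129 Mz [0.289 0.141 0.078 0.026]
```

```bash
cat > st2.py <<'E'
from h import *
R=[];F=[]
for i in range(6):
    o=arm.get_obs(); R.append(o["moment"][2]);F.append(o["contact_force"]); arm.snapshot("side")
R.append(arm.get_obs()["moment"][2]); o=arm.get_obs(); R=np.array(R)
yaw=np.degrees(np.arctan2(o["tool_rot"][1,0],o["tool_rot"][0,0]))
print(round(o["time_s"],2),o["eef_pos"].round(4),"yaw",yaw.round(2),"q7",o["q"][6].round(1),"F",np.mean(F,0).round(1),"Mz",R.round(3),"first4",R[:4].mean().round(3),"last4",R[3:].mean().round(3))
open("log.txt","a").write(f"{yaw} "+" ".join(map(str,R))+"\n")
E
```

>>> servo_tool:
  moves: "1 0 0 0.00055 0 0 0.0167;1 0 0 0.00055 0 0 0.0167"

```text
time_s: 19.45
eef_pos: [0.6145, 0.0945, 0.1808]
tool_rot: [[-0.347, 0.938, -0.001], [0.938, 0.347, -0.001], [-0.0, -0.002, -1.0]]
contact_force: [-4.2, -2.2, 5.2]
gripper_width: 0.0129
```

```bash
python3 st2.py
```

```text
19.75 [0.6146 0.0945 0.1808] yaw 110.46 q7 28.5 F [-4.1 -2.4  5.5] Mz [0.326 0.132 0.039 0.003 0.039 0.079 0.061] first4 0.125 last4 0.045
```

>>> servo_tool:
  moves: "1 0 0 0.00055 0 0 0.0167;1 0 0 0.00055 0 0 0.0167"

```text
time_s: 20.0
eef_pos: [0.6145, 0.0945, 0.1801]
tool_rot: [[-0.145, 0.99, -0.001], [0.99, 0.145, -0.001], [-0.001, -0.002, -1.0]]
contact_force: [-4.3, -2.4, 5.6]
gripper_width: 0.0128
```

```bash
python3 st2.py
```

```text
20.3 [0.6145 0.0945 0.1802] yaw 98.43 q7 18.0 F [-4.1 -2.5  5.8] Mz [0.276 0.169 0.081 0.02  0.028 0.068 0.007] first4 0.136 last4 0.031
```

>>> servo_tool:
  moves: "1 0 0 0.00055 0 0 0.0167;1 0 0 0.00055 0 0 0.0167"

```text
time_s: 20.55
eef_pos: [0.6144, 0.0945, 0.1795]
tool_rot: [[0.065, 0.998, -0.002], [0.998, -0.065, -0.001], [-0.001, -0.002, -1.0]]
contact_force: [-5.0, -1.9, 6.3]
gripper_width: 0.0126
```

```bash
python3 st2.py
```

```text
20.85 [0.6144 0.0945 0.1795] yaw 86.41 q7 7.6 F [-4.9 -2.2  5.8] Mz [0.3   0.182 0.049 0.049 0.032 0.083 0.068] first4 0.145 last4 0.058
```

>>> servo_tool:
  moves: "1 0 0 0.00055 0 0 0.0167;1 0 0 0.00055 0 0 0.0167"

```text
time_s: 21.1
eef_pos: [0.6143, 0.0945, 0.1788]
tool_rot: [[0.271, 0.963, -0.002], [0.963, -0.271, -0.001], [-0.001, -0.002, -1.0]]
contact_force: [-4.6, -2.2, 5.9]
gripper_width: 0.0127
```

```bash
python3 st2.py
```

```text
21.4 [0.6143 0.0945 0.1788] yaw 74.38 q7 -2.7 F [-4.7 -2.3  6.5] Mz [0.33  0.125 0.09  0.033 0.015 0.038 0.088] first4 0.145 last4 0.043
```

>>> servo_tool:
  moves: "1 0 0 0.00055 0 0 0.0167;1 0 0 0.00055 0 0 0.0167"

```text
time_s: 21.65
eef_pos: [0.6142, 0.0945, 0.1781]
tool_rot: [[0.466, 0.885, -0.002], [0.885, -0.466, -0.001], [-0.002, -0.001, -1.0]]
contact_force: [-5.2, -2.4, 6.4]
gripper_width: 0.0128
```

```bash
python3 st2.py
```

```text
21.95 [0.6142 0.0945 0.1781] yaw 62.36 q7 -13.0 F [-5.2 -2.   6.2] Mz [0.289 0.175 0.019 0.088 0.029 0.048 0.051] first4 0.143 last4 0.054
```

>>> servo_tool:
  moves: "1 0 0 0.00055 0 0 0.0167;1 0 0 0.00055 0 0 0.0167"

```text
time_s: 22.2
eef_pos: [0.6142, 0.0946, 0.1775]
tool_rot: [[0.64, 0.768, -0.002], [0.768, -0.64, -0.001], [-0.002, -0.001, -1.0]]
contact_force: [-5.2, -1.6, 6.7]
gripper_width: 0.012
```

```bash
python3 st2.py
```

```text
22.5 [0.6141 0.0945 0.1775] yaw 50.34 q7 -23.3 F [-5.  -1.6  6.6] Mz [ 0.331  0.237  0.022 -0.005  0.024  0.085  0.034] first4 0.146 last4 0.035
```

>>> servo_tool:
  moves: "1 0 0 0.00055 0 0 0.0167;1 0 0 0.00055 0 0 0.0167"

```text
time_s: 22.75
eef_pos: [0.6141, 0.0946, 0.1768]
tool_rot: [[0.786, 0.618, -0.002], [0.618, -0.786, -0.001], [-0.002, -0.001, -1.0]]
contact_force: [-5.8, -1.8, 6.7]
gripper_width: 0.0123
```

```bash
python3 st2.py
```

```text
23.05 [0.6141 0.0946 0.1768] yaw 38.32 q7 -33.5 F [-5.6 -1.7  6.8] Mz [ 0.29   0.171  0.025 -0.045  0.053  0.081  0.012] first4 0.11 last4 0.025
```

>>> servo_tool:
  moves: "1 0 0 0.00055 0 0 0.0167;1 0 0 0.00055 0 0 0.0167"

```text
time_s: 23.3
eef_pos: [0.6141, 0.0946, 0.1764]
tool_rot: [[0.897, 0.441, -0.003], [0.441, -0.897, -0.001], [-0.003, -0.001, -1.0]]
contact_force: [-5.8, -1.7, 7.7]
gripper_width: 0.0128
```

```bash
python3 st2.py; python3 - <<'E'
from h import *
snap("side","s_g"); im=cv2.imread("pics/s_g.png"); cv2.imwrite("pics/s_gc.png",cv2.resize(im[120:240,250:370],None,fx=5,fy=5,interpolation=cv2.INTER_CUBIC))
E
```

```text
23.6 [0.614  0.0947 0.1763] yaw 26.32 q7 -43.8 F [-5.6 -1.6  8.3] Mz [0.438 0.248 0.128 0.085 0.066 0.089 0.143] first4 0.225 last4 0.096
```

View pics/s_gc.png

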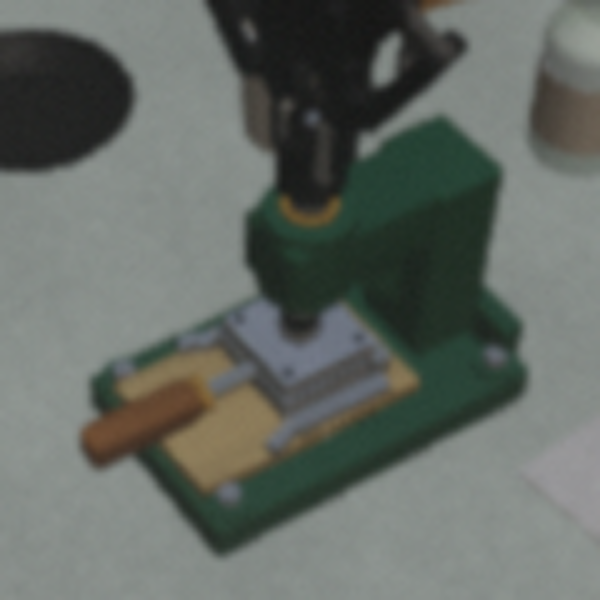

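>>> servo_tool:
  moves: "1 0 0 0.00055 0 0 0.0167;1 0 0 0.00055 0 0 0.0167"

```text
time_s: 23.9
eef_pos: [0.614, 0.0948, 0.1758]
tool_rot: [[0.97, 0.245, -0.003], [0.245, -0.97, -0.0], [-0.003, -0.0, -1.0]]
contact_force: [-6.2, -2.3, 8.1]
gripper_width: 0.0129
```

```bash
python3 st2.py
```

```text
24.2 [0.6141 0.0947 0.1757] yaw 14.31 q7 -54.1 F [-6.3 -1.4  8.3] Mz [0.446 0.233 0.106 0.19  0.132 0.165 0.172] first4 0.244 last4 0.165
```

>>> servo_tool:
  moves: "1 0 0 0.00055 0 0 0.0167;1 0 0 0.00055 0 0 0.0167"

```text
time_s: 24.45
eef_pos: [0.614, 0.0948, 0.1752]
tool_rot: [[0.999, 0.038, -0.003], [0.038, -0.999, -0.0], [-0.003, 0.0, -1.0]]
contact_force: [-6.4, -1.5, 8.4]
gripper_width: 0.0126
```

```bash
python3 st2.py
```

```text
24.75 [0.614  0.0948 0.1751] yaw 2.3 q7 -64.4 F [-6.6 -1.2  8.6] Mz [0.447 0.283 0.165 0.171 0.124 0.092 0.216] first4 0.266 last4 0.151
```

>>> servo_tool:
  moves: "1 0 0 0.00055 0 0 0.0167;1 0 0 0.00055 0 0 0.0167"

```text
time_s: 25.0
eef_pos: [0.614, 0.0949, 0.1746]
tool_rot: [[0.985, -0.171, -0.003], [-0.171, -0.985, -0.0], [-0.003, 0.001, -1.0]]
contact_force: [-7.0, -1.5, 9.8]
gripper_width: 0.0125
```

```bash
python3 st2.py
```

```text
25.3 [0.614  0.0949 0.1745] yaw -9.71 q7 -74.9 F [-6.8 -1.1  9.1] Mz [0.529 0.285 0.237 0.259 0.219 0.237 0.247] first4 0.327 last4 0.241
```

```bash
python3 - <<'E'
import numpy as np
A=np.loadtxt("log.txt"); y=A[:,0]; R=A[:,1:]
for nm,m in (("all",R.mean(1)),("last4",R[:,3:].mean(1)),("first4",R[:,:4].mean(1))):
    d=m-m[y>36].mean(); print(nm,np.c_[y,d][6:].round(3).tolist(),"sd",m[y>36].std())
    best=[]
    for a in (.05,.06,.08,None):
        for b in (.1,.12):
            r=[]
            for t in np.arange(20,50,.5):
                on=y<t
                if a is None: 
                    x=d-b*np.radians(np.clip(t-y,0,None))*on; aa=x[on].mean() if on.any() else 0
                else: aa=a
                r.append((np.sum((d-on*(aa+b*np.radians(t-y)))**2),t,aa))
            print(a,b,[ (round(float(s),5),float(t),round(float(k),3)) for s,t,k in sorted(r)[:1]])
E
```

```text
all [[38.319, -0.015], [26.322, 0.072], [14.307, 0.108], [2.295, 0.116], [-9.713, 0.189]] sd 0.007728969532966136
0.05 0.1 [(0.0038, 38.0, 0.05)]
0.05 0.12 [(0.0021, 38.0, 0.05)]
0.06 0.1 [(0.00266, 38.0, 0.06)]
0.06 0.12 [(0.00178, 37.5, 0.06)]
0.08 0.1 [(0.00231, 32.0, 0.08)]
0.08 0.12 [(0.00178, 28.0, 0.08)]
None 0.1 [(0.00231, 35.0, 0.075)]
None 0.12 [(0.00178, 36.0, 0.063)]
last4 [[38.319, -0.016], [26.322, 0.054], [14.307, 0.123], [2.295, 0.109], [-9.713, 0.199]] sd 0.011239674013388193
0.05 0.1 [(0.00646, 38.0, 0.05)]
0.05 0.12 [(0.00448, 38.0, 0.05)]
0.06 0.1 [(0.0053, 38.0, 0.06)]
0.06 0.12 [(0.00415, 37.5, 0.06)]
0.08 0.1 [(0.00495, 32.0, 0.08)]
0.08 0.12 [(0.00415, 28.0, 0.08)]
None 0.1 [(0.00495, 28.0, 0.087)]
None 0.12 [(0.00415, 29.5, 0.077)]
first4 [[38.319, -0.026], [26.322, 0.089], [14.307, 0.108], [2.295, 0.131], [-9.713, 0.191]] sd 0.012533682316055715
0.05 0.1 [(0.00543, 38.0, 0.05)]
0.05 0.12 [(0.00313, 38.0, 0.05)]
0.06 0.1 [(0.00361, 38.0, 0.06)]
0.06 0.12 [(0.00214, 38.0, 0.06)]
0.08 0.1 [(0.00233, 37.0, 0.08)]
0.08 0.12 [(0.00191, 32.0, 0.08)]
None 0.1 [(0.00233, 35.0, 0.083)]
None 0.12 [(0.00191, 34.0, 0.076)]
```

>>> servo_tool:
  moves: "1 0 0 0.00052 0 0 0.0157;1 0 0 0.00052 0 0 0.0157;1 0 0 0.00052 0 0 0.0157;1 0 0 0.00052 0 0 0.0157"

```text
time_s: 25.8
eef_pos: [0.6141, 0.0951, 0.1735]
tool_rot: [[0.844, -0.536, -0.003], [-0.536, -0.844, -0.0], [-0.002, 0.002, -1.0]]
contact_force: [-6.9, 0.2, 8.7]
gripper_width: 0.0124
```

```bash
python3 st2.py
```

```text
26.1 [0.6141 0.095  0.1734] yaw -32.3 q7 -94.7 F [-6.8 -0.3  9.1] Mz [0.508 0.445 0.236 0.261 0.216 0.253 0.237] first4 0.363 last4 0.242
```

>>> servo_tool:
  moves: "1 0 0 0.00052 0 0 0.0157;1 0 0 0.00052 0 0 0.0157;1 0 0 0.00052 0 0 0.0157;1 0 0 0.00052 0 0 0.0157;1 0 0 0 0 0 0"

```text
time_s: 26.72
eef_pos: [0.6142, 0.0951, 0.1723]
tool_rot: [[0.575, -0.818, -0.003], [-0.818, -0.575, -0.001], [-0.001, 0.003, -1.0]]
contact_force: [-6.4, -1.4, 8.5]
gripper_width: 0.0131
```

```bash
python3 st2.py
```

```text
27.02 [0.6142 0.0951 0.1723] yaw -54.89 q7 -114.9 F [-6.6 -0.7  9.2] Mz [0.35  0.321 0.343 0.361 0.351 0.348 0.283] first4 0.344 last4 0.336
```

>>> servo_tool:
  moves: "0 0 0 0 0 0 0;0 0 0 0 0 0 0;0 0 0 0 0 0 0;0 0 0 0 0 0 0;0 0 0 0 0 0 0"

```text
time_s: 27.65
eef_pos: [0.615, 0.0954, 0.1714]
tool_rot: [[0.573, -0.82, 0.0], [-0.82, -0.573, -0.0], [0.0, 0.0, -1.0]]
contact_force: [-0.8, 0.4, 0.7]
gripper_width: 0.085
```

>>> servo_tool:
  moves: "0 0 0 -0.03 0 0 0;0 0 0 -0.06 0 0 0;0 0 0 -0.08 0 0 0;0 0 0 -0.08 0 0 0;0 0 0 -0.07 0 0 0"

```text
time_s: 28.28
eef_pos: [0.6152, 0.0943, 0.367]
tool_rot: [[0.572, -0.821, 0.003], [-0.821, -0.572, -0.0], [0.002, -0.002, -1.0]]
contact_force: [-0.3, -0.1, -1.5]
gripper_width: 0.0856
```

```bash
python3 st.py 2; python3 - <<'E'
from h import *
snap("side","s_h"); im=cv2.imread("pics/s_h.png"); cv2.imwrite("pics/s_hc.png",cv2.resize(im[120:240,250:370],None,fx=5,fy=5,interpolation=cv2.INTER_CUBIC))
E
```

```text
28.38 [0.6173 0.093  0.3711] yaw -55.14 q7 -124.6 M [-0.076 -0.095  0.004] F [ 0.85 -1.16  0.92] w 0.0856 Mz [ 0.011 -0.003]
```

View pics/s_hc.png

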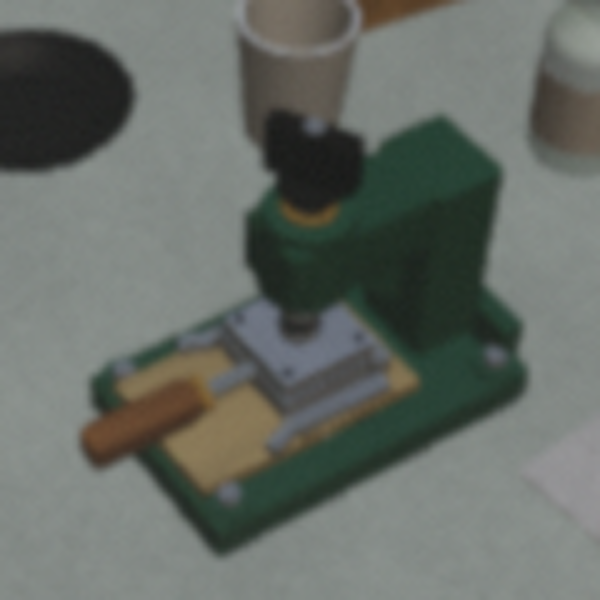

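View pics/s_h.png

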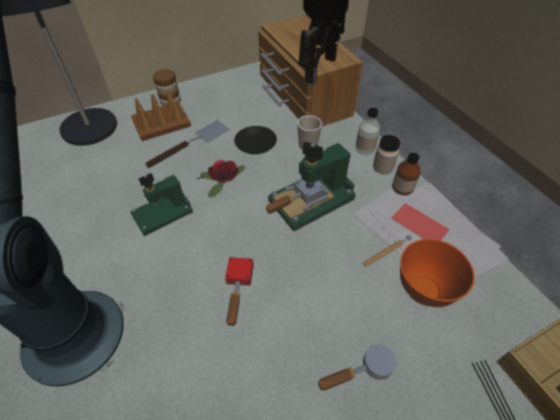

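>>> servo_tool:
  moves: "0 0 0 0 0 0 0;0 0 0 0 0 0 0;0 0 0 0 0 0 0"

```text
time_s: 28.8
eef_pos: [0.6145, 0.0956, 0.3623]
tool_rot: [[0.572, -0.82, -0.002], [-0.82, -0.572, -0.001], [-0.001, 0.002, -1.0]]
contact_force: [0.7, -0.0, -0.2]
gripper_width: 0.0855
```

```bash
python3 -c "
from bench import arm
print(arm.get_obs()['time_s']); print(arm.sign_off())"
```

```text
28.8
the job is handed in; nothing more can be done
None
```

The square die is loaded in the larger press and pressed, and I handed the job in at 28.8 s of the 69 s allowed; no verdict was reported.

- **Loading:** I gripped the die by its handle, lowered it onto the board by feel and slid it in between the guides. It stopped where the camera fit put home, about 0.506 m for the tool: another 3.6 mm of commanded push moved it no further, and the push force levelled off at about 13 N. The later pictures show it flat and square between the guides, with the handle to the front.
- **Pressing:** I turned the knob clockwise in 12° steps. The moment rose clearly between yaw 38° and 26°, and the tool also came down less than the thread pitch in that step. I took the touch as about yaw 34°. I turned on to −54.9°, which is about 89° past the touch, then let go and lifted clear.
- **Last checks:** The final side picture shows the foot on the die. The gripper is clear, and the bystanders visible in that view are where they were.
- **Uncertainty:** The touch point is good to roughly ±5°, because fits with different assumed steps put it anywhere from 28° to 38°. So the extra turn was probably a quarter turn, within about 83° to 93°. I did not measure the knob's own angle again after letting go.

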